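Touch off on the yellow tool setter

ROBOT

A 7-joint arm with a two-finger parallel gripper is mounted at the origin on a cart in front of the work surface, level with it; the furniture and walls round the work are solid. World frame = base frame: x ahead of the robot, y to its left, z up, the work surface at z = 0. Lengths are in m, angles in rad, forces in N, time in s.
With the tool pointing down it reaches from about 0.425 to 0.925 m from the base axis. Payload 6.8 kg.
Tool frame: the origin (TCP) lies at the very end of the fingers, on their centre line; the grasp point (between the pads) lies 19 mm behind it; z points along the fingers, y is the line along which they close (so a half turn about z gives the same grasp; the last joint's range is limited). The gripper opens to 85 mm and grips with 20 to 120 N. Pads are 22 mm wide; open, the fingers measure 114 mm over their backs; the gripper's body (76 mm by 85 mm) begins 54 mm behind the grasp point. The pads swing forward as they close: fully open they stand 13 mm farther back than shut.
Start: joints at [1.203, 0.477, 0.022, 1.555, -0.011, 1.109, -0.083], TCP at [0.173, -0.652, 0.231] pointing down, gripper open.
Joint ranges: [-2.96, 2.96], [-0.34, 2.1], [-1.41, 1.46], [0.24, 2.44], [-1.37, 4.51], [0.17, 1.92], [-2.96, 2.96]. Speed limits (rad/s): [2.39, 2.39, 3.14, 3.14, 3.14, 3.14, 3.14].

INTERFACE

Orientations are given as a unit quaternion [w, x, y, z].
In Python, from station import bot gives the robot as it stands.
- The arm moves only by the tool apply_moves, never from a script. Its argument "deltas" is a list of rows, each a list of 3 entries, a list of its own where there are three numbers: the closure, from 0 (fully open) to 1 (shut), then the shift along the tool's x, y, z in units of 0.2 m (1.0 is 0.2 m), then the turn about the tool's z in units of 2 pi rad (1.0 is 2 pi rad). A call has 1 to 12 rows; each row is the pose to reach, as a shift and turn from the pose commanded when the call began, along the tool's axes at that moment, turning the shorter way round; what a row does not reach only later rows make up. A row lasts 1/10 s, in which the tool goes at most 50 mm and 8.59 degrees, less where a joint would pass 70% of its speed; a pose out of reach is approached as far as the arm can. A call with a number of a shift or a turn outside -1 to 1 is refused whole. A call with a gripper value outside its range is refused whole. The fingers move at their own pace and stop on an object; "squeeze" is the grip in N (left out, the last holds). Time passes only in rows, so rows that repeat a pose let the fingers close. It gives the time, the measured TCP pose, the force, the opening and the grip force at its end, in the units of the state.
- bot.get_obs(): the state, without advancing time (a new reading comes with each control period).
- bot.read_camera(name): name is "scene" or "top" or "wrist"; returns a dict with "color" (384x512x3 uint8, red, green, blue), "intrinsics" (3x3 intrinsics, pixels), "pose" (4x4, takes a point from camera to world coordinates); the wrist camera has in their place "hand_eye" (4x4, takes a point from camera to tool coordinates, whose origin is the TCP and whose axes are the flange's). Camera axes: x right, y down, z forward; pixel columns grow to the right and rows downward; lengths in m; the calibration is good to about 2 mm. A picture is of the moment at which its call begins: read the wrist's pose just before it. There is no depth.
- bot.hand_in(): hands the job in; it is judged then, once.
Trained networks look in a picture, given as the dict that the camera call returned (one of the last four; its "shot" number tells which), for a name from the list of things; names that differ only in an ending like _2 or _b are one class to them, and where a whole thing is asked for, a point or a joint stands for the part that bears it (a point fixed in the world has none). Each returns a list of dicts, best first, with "confidence" (0 to 1); they miss things now and then, are a little off and sometimes report something else, mostly with a low value. They report only what shows in the picture. A call takes as long as a camera call. They do not tell look-alikes from the thing itself.
- bot.look_for(picture, target): "point" ([x, y, z] in m, in world coordinates, good to about 4 mm: the middle of the surface that is visible of it).
The state is a dict: "t": time; "q": joint angles; "joint_vel": joint speeds; "joint_torque": joint torques, N m; "eef_pos": TCP position; "tool_rot": TCP orientation; "contact_force": force on the tool from outside, world axes, zero at the start; "torque": the same for the moment, N m; "gripper_width": opening from 0.0 (shut) to 1.0 (fully open); "grasp_force": force on a finger pad.
Only numpy, scipy, OpenCV 4.12 (cv2) and the standard library are available. Lean on these libraries where they do the work, as an engineer would, in place of code of your own. Each camera call takes 0.05 s, during which the arm holds its last target. There are 200 camera calls.

TASK

Touch off the gripper on the tool setter with the yellow cap: with the fingertips press its cap gently about halfway down, without bottoming it, keep it there for two seconds so the reading can settle, then withdraw and let the cap spring back. Do not shift, tip or lift the setter, and do not touch the setter with the blue cap, which is already set, nor the stepped bush, brass collar, aluminium puck, tape measure or holed setup block lying around.

Things in the scene. Friction and masses are not known exactly. Their poses are not given: they have to be found in the camera images.
- yellow_setter: The setter to use: steel dial tool setter, loose, about 0.9 kg: round housing 52 mm in diameter, 50 mm tall, on a 60 mm foot, with a yellow ring and, on its own -x side, a small white dial reaching 34 mm from the axis. On top a spring-loaded anvil with a flat round yellow cap, 32 mm in diameter, 6 mm thick, its top 66 mm above the surface at rest. Origin: centre of its underside, z up
- yellow_top (a point): Centre of the top face of the yellow cap; moves down with it
- yellow_anvil (a joint): How far the yellow anvil is pressed down, m: 0 at rest, 0.010 bottomed on the housing. It starts to move at about 2 N and takes 0.5 N more per mm (about 4.5 N halfway); it springs back by itself. The stem's lowest 3 mm are green: that band is gone once pressed 3 mm; a red band right under the cap goes in at the end of the stroke
- blue_setter: Bystander, not to be touched: steel dial tool setter, loose, about 0.9 kg: round housing 52 mm in diameter, 50 mm tall, on a 60 mm foot, with a blue ring and, on its own -x side, a small white dial reaching 34 mm from the axis. On top a spring-loaded anvil with a flat round blue cap, 32 mm in diameter, 6 mm thick, its top 66 mm above the surface at rest. Origin: centre of its underside, z up
- bush: Bystander: grey steel stepped bush, 44 mm in diameter, 34 mm tall, standing upright, loose. Origin: centre of its underside
- collar: Bystander: brass collar, 32 mm in diameter, 18 mm tall, loose. Origin: centre of its underside
- puck: Bystander: plain aluminium disc, 51 mm in diameter, 20 mm tall, loose. Origin: centre of its underside
- tape: Bystander: black tape measure, 64x99x35 mm, loose. Origin: centre of its underside
- hole_block: Bystander: grey steel setup block with holes, 50x75x25 mm, loose, at the back. Origin: centre of its underside
Things that resemble listed ones, but are neither listed nor needed, are in the scene too. Leave any orange look-alike of the yellow_setter alone.

How it is judged:
On the way, in this order (a step that is already met when the one before it is completed fails the run):
1. the fingers keep the yellow cap pressed 2.5 to 8.5 mm down for 1.5 s (value of joint yellow_anvil between 0.0025 and 0.0085 m and contact force between the fingers and yellow_setter above 0.5 N), for 1.5 s.
2. the fingers are withdrawn and the yellow cap has sprung back (value of joint yellow_anvil below 0.001 m and contact force between the fingers and yellow_setter below 0.1 N and distance between the grasp point and yellow_top above 0.04 m), for 0.2 s.
At the end, for the whole second after the job is handed in: After a settled press of the yellow cap (2.5 to 8.5 mm down for 1.5 s) the fingers have withdrawn at least about 20 mm, the cap is back up within 1 mm, the yellow setter stands upright within 10 mm of where it was, and every bystander lies within 10 mm of where it was (value of joint yellow_anvil below 0.001 m and distance of each of yellow_setter, blue_setter, bush, collar, puck, tape, hole_block from where it was at the start of the episode below 0.01 m and angle between yellow_setter's own z axis and vertical below 0.05 rad and linear speed of yellow_setter below 0.02 m/s and distance between the grasp point and yellow_top above 0.04 m); the robot touches nothing.
It fails at once if the yellow anvil is bottomed (pressed more than 9.2 mm) (value of joint yellow_anvil above 0.0092 m).
It fails at once if the yellow setter is shifted more than 10 mm, tipped or lifted (distance of yellow_setter from where it was at the start of the episode above 0.01 m or height (world z) of yellow_setter above 0.005 m or angle between yellow_setter's own z axis and vertical above 0.1 rad).
It fails at once if the robot touches the blue-capped setter or moves it 10 mm (contact force between any of the fingers, the arm and blue_setter above 0.5 N or distance of blue_setter from where it was at the start of the episode above 0.01 m).
It fails at once if the robot touches the bush, collar or puck or moves one 10 mm (contact force between any of the fingers, the arm and bush above 0.5 N or distance of any of bush, collar, puck from where it was at the start of the episode above 0.01 m or contact force between any of the fingers, the arm and collar above 0.5 N or contact force between any of the fingers, the arm and puck above 0.5 N).
It fails at once if the robot touches the tape measure or the block with holes or moves one 10 mm (contact force between any of the fingers, the arm and tape above 0.5 N or distance of any of tape, hole_block from where it was at the start of the episode above 0.01 m or contact force between any of the fingers, the arm and hole_block above 0.5 N).
It also fails if it takes over 35 s, if anything falls off the work surface, if the arm or the gripper's body presses on something with over 40 N, if the wrist force passes 120 N, or if a joint passes its speed limit or range.

## Working session

There is one attempt and no reset: what is moved stays moved. The work goes in short steps, Python scripts to look and compute and a tool call to move; the robot and the scene stay as the last step left them, time stands still between calls to the robot, and variables do not carry over. Pictures are saved under pics/ and viewed, at most 10 in all, crops included, and the job is handed in when it is done.

Besides the shell and the picture viewer there is one more tool, called as name(argument=value, ...), one argument or row to a line, values as JSON. apply_moves: Moves the arm, as the interface text tells. Its arguments: {"type":"object","properties":{"deltas":{"type":"array","items":{"type":"array"}},"squeeze":{"type":"number"}},"required":["deltas"]}

```bash
mkdir -p pics; python3 - <<'E'
from station import bot
import cv2,numpy as np,pickle
o=bot.get_obs();print({k:np.round(o[k],3).tolist() for k in o})
D={}
for n in("scene","top"):
    p=bot.read_camera(n);D[n]=p
    print(n,np.round(p["intrinsics"],1).tolist(),np.round(p["pose"],3).tolist())
    for t in("yellow_setter","yellow_top","blue_setter","bush","collar","puck","tape","hole_block"):
        print(t,[(np.round(d["point"],3).tolist(),round(d["confidence"],2)) for d in bot.look_for(p,t)])
pickle.dump(D,open("D.pkl","wb"))
cv2.imwrite("pics/a.png",cv2.cvtColor(D["scene"]["color"],4));cv2.imwrite("pics/b.png",cv2.cvtColor(D["top"]["color"],4))
E
```

```text
{'t': 0.0, 'q': [1.203, 0.478, 0.022, 1.556, -0.011, 1.109, -0.083], 'joint_vel': [0.002, 0.001, -0.001, -0.001, -0.001, -0.001, -0.001], 'joint_torque': [0.0, -59.643, 1.608, -28.119, 0.012, 0.009, -0.0], 'eef_pos': [0.173, -0.652, 0.23], 'tool_rot': [-0.001, 0.992, 0.13, -0.0], 'contact_force': [-0.171, 0.378, -0.441], 'torque': [-0.008, 0.004, 0.006], 'grasp_force': 0.0, 'gripper_width': 1.0}
scene [[473.2, 0.0, 258.2], [0.0, 473.2, 198.3], [0.0, 0.0, 1.0]] [[0.468, -0.707, 0.53, 0.112], [-0.883, -0.372, 0.285, -0.331], [-0.004, -0.601, -0.799, 0.8], [0.0, 0.0, 0.0, 1.0]]
yellow_setter [([0.447, -0.079, 0.049], 0.81), ([0.489, 0.034, 0.05], 0.59)]
yellow_top [([0.458, -0.074, 0.068], 0.8), ([0.499, 0.042, 0.064], 0.75)]
blue_setter [([0.57, -0.068, 0.051], 0.95)]
bush [([0.445, 0.126, 0.023], 0.68)]
collar [([0.44, -0.251, 0.016], 0.56)]
puck [([0.597, -0.249, 0.022], 0.85), ([0.442, -0.254, 0.018], 0.26)]
tape [([0.565, 0.146, 0.032], 0.72)]
hole_block [([0.759, -0.231, 0.024], 0.93)]
top [[454.2, 0.0, 254.0], [0.0, 454.2, 198.6], [0.0, 0.0, 1.0]] [[0.065, -0.975, 0.212, 0.437], [-0.998, -0.062, 0.017, -0.062], [-0.003, -0.213, -0.977, 0.906], [0.0, 0.0, 0.0, 1.0]]
yellow_setter [([0.459, -0.073, 0.052], 0.77), ([0.499, 0.043, 0.05], 0.77)]
yellow_top [([0.457, -0.069, 0.067], 0.74), ([0.502, 0.045, 0.068], 0.5), ([0.57, 0.147, 0.032], 0.4)]
blue_setter [([0.581, -0.06, 0.048], 0.81)]
bush [([0.453, 0.132, 0.03], 0.95)]
collar [([0.441, -0.251, 0.016], 0.58), ([0.571, 0.149, 0.034], 0.3)]
puck [([0.603, -0.248, 0.02], 0.66)]
tape [([0.57, 0.143, 0.033], 0.57)]
hole_block [([0.767, -0.223, 0.026], 0.73)]
```

View pics/a.png

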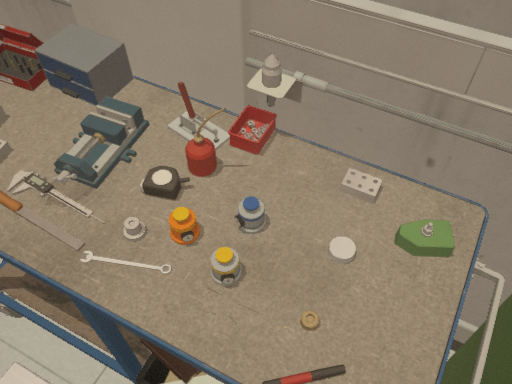

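View pics/b.png

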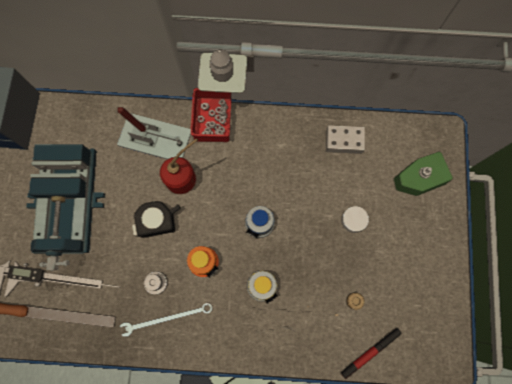

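The cap shows yellow on two setters. The one at scene (182,215) / top (201,261) has an orange body, so it is the look-alike. The one at scene (225,257) / top (262,285) has a steel body with a yellow cap, so I choose that one. The blue setter is at scene (251,205). Next I'll check a close crop and measure the cap centre.

```bash
cat >h.py <<'E'
import numpy as np,cv2
def cap(p,T,c,r=22,z=.066):
    h=cv2.cvtColor(p["color"],cv2.COLOR_RGB2HSV)
    m=cv2.inRange(h,(18,140,150),(34,255,255));k=np.zeros_like(m);cv2.circle(k,c,r,255,-1);m&=k
    n,l,s,ce=cv2.connectedComponentsWithStats(m);i=1+s[1:,4].argmax()
    q,_=cv2.findContours((l==i).astype(np.uint8),0,1)
    (u,v)=cv2.fitEllipse(cv2.convexHull(max(q,key=len)))[0]
    d=T[:3,:3]@np.linalg.inv(p["intrinsics"])@[u,v,1];o=T[:3,3]
    return (u,v),s[i].tolist(),o+d*(z-o[2])/d[2]
E
python3 - <<'E'
import pickle,cv2,numpy as np
from h import cap
D=pickle.load(open("D.pkl","rb"))
ims=[]
for n,c in(("scene",(225,256)),("top",(262,285))):
    p=D[n];print(n,cap(p,np.array(p["pose"]),c))
    x,y=c;ims.append(cv2.resize(p["color"][y-65:y+35,x-75:x+25],(400,400),interpolation=2))
cv2.imwrite("pics/c.png",cv2.cvtColor(np.hstack(ims),4))
E
```

```text
scene ((223.72518920898438, 254.3160400390625), [216, 247, 17, 16, 214], array([ 0.46010287, -0.07338437,  0.066     ]))
top ((262.34002685546875, 284.3694152832031), [254, 277, 17, 16, 218], array([ 0.46107328, -0.07312799,  0.066     ]))
```

View pics/c.png

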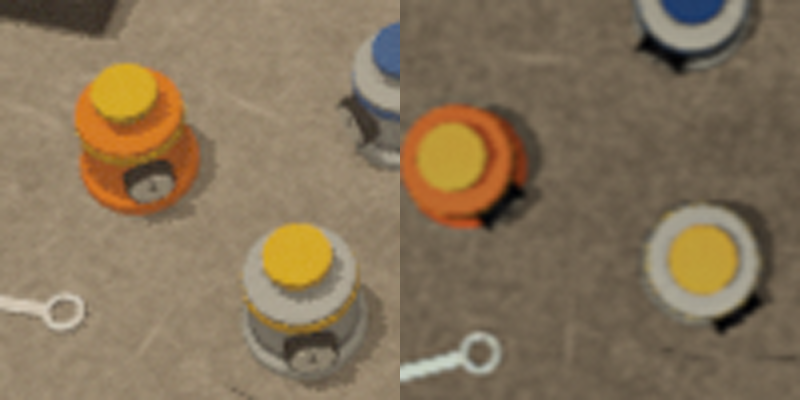

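The crop confirms it: the left setter has an orange body (look-alike) and the lower-right one is steel with a yellow cap. Both views agree within 1 mm on a cap centre at (0.4605, -0.073). Now I'll close the fingers and go over.

apply_moves(
  deltas=[
    [1, [0.05, -0.06, 0], 0],
    [1, [0.15, -0.17, 0], 0],
    [1, [0.27, -0.31, 0], 0],
    [1, [0.4, -0.46, 0], 0],
    [1, [0.53, -0.6, 0], 0],
    [1, [0.65, -0.74, 0], 0],
    [1, [0.75, -0.85, 0], 0],
    [1, [0.8, -0.91, 0], 0],
  ],
  squeeze=20,
)

```text
t: 1.7
eef_pos: [0.2828, -0.4331, 0.2316]
tool_rot: [-0.0, 0.991, 0.131, 0.0]
contact_force: [-0.5, -0.7, 0.8]
gripper_width: 0.003
grasp_force: 0.0
```

apply_moves(
  deltas=[
    [1, [0.05, -0.06, 0], 0],
    [1, [0.15, -0.17, 0], 0],
    [1, [0.27, -0.31, 0], 0],
    [1, [0.4, -0.46, 0], 0],
    [1, [0.53, -0.6, 0], 0],
    [1, [0.65, -0.74, 0], 0],
    [1, [0.75, -0.85, 0], 0],
    [1, [0.8, -0.91, 0], 0],
    [1, [0.8, -0.91, 0], 0],
  ],
)

```text
t: 2.6
eef_pos: [0.3903, -0.2171, 0.2315]
tool_rot: [0.0, 0.991, 0.131, 0.0]
contact_force: [-0.8, -0.0, 0.3]
gripper_width: 0.0
grasp_force: 0.0
```

apply_moves(
  deltas=[
    [1, [0.06, -0.07, 0], 0],
    [1, [0.18, -0.2, 0], 0],
    [1, [0.32, -0.37, 0], 0],
    [1, [0.44, -0.5, 0], 0],
    [1, [0.5, -0.58, 0.06], 0],
    [1, [0.526, -0.604, 0.15], 0],
    [1, [0.526, -0.604, 0.28], 0],
    [1, [0.526, -0.604, 0.4], 0],
    [1, [0.526, -0.604, 0.48], 0],
    [1, [0.526, -0.604, 0.5], 0],
    [1, [0.526, -0.604, 0.5], 0],
  ],
)

```text
t: 3.7
eef_pos: [0.4596, -0.0758, 0.131]
tool_rot: [0.0, 0.992, 0.129, -0.001]
contact_force: [0.5, 0.4, -0.6]
gripper_width: 0.001
grasp_force: 0.0
```

```bash
python3 - <<'E'
from station import bot
import cv2,numpy as np
from scipy.spatial.transform import Rotation as R
o=bot.get_obs();p=bot.read_camera("wrist")
H=np.array(p["hand_eye"]);T=np.eye(4);T[:3,:3]=R.from_quat(np.roll(o["tool_rot"],-1)).as_matrix();T[:3,3]=o["eef_pos"]
W=T@H;c=np.linalg.inv(W)@[.4605,-.0733,.066,1];uv=p["intrinsics"]@c[:3];uv=uv[:2]/uv[2]
print(o["eef_pos"],o["contact_force"],uv,c)
try:
    from h import cap; print(cap(p,W,tuple(int(v) for v in uv),150))
except Exception as e: print(e)
cv2.imwrite("pics/d.png",cv2.cvtColor(p["color"],4))
E
```

```text
[ 0.45961524 -0.07584227  0.13097022] [ 0.45655337  0.38824373 -0.55593195] [249.25952844 199.97600371] [-0.00236421  0.00929356  0.22069192  1.        ]
((248.55181884765625, 197.90780639648438), [231, 180, 37, 37, 1054], array([ 0.46208625, -0.07229382,  0.066     ]))
```

View pics/d.png

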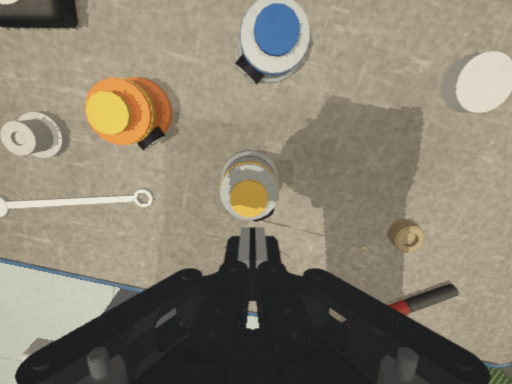

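The wrist view shows the yellow cap at (249,198) just ahead of the closed fingertips, with the orange setter at (120,112) and the blue one at (275,35), both clear. The cap measures (0.4615, -0.0727). I'll centre on it and lower to 6 mm above the cap.

apply_moves(
  deltas=[
    [1, [0.011, -0.013, 0.04], 0],
    [1, [0.011, -0.013, 0.1], 0],
    [1, [0.011, -0.013, 0.17], 0],
    [1, [0.011, -0.013, 0.23], 0],
    [1, [0.011, -0.013, 0.27], 0],
    [1, [0.011, -0.013, 0.29], 0],
    [1, [0.011, -0.013, 0.295], 0],
    [1, [0.011, -0.013, 0.295], 0],
    [1, [0.011, -0.013, 0.295], 0],
  ],
)

```text
t: 4.65
eef_pos: [0.4617, -0.0716, 0.0727]
tool_rot: [0.0, 0.992, 0.13, 0.0]
contact_force: [-0.1, -0.3, 0.3]
gripper_width: 0.003
grasp_force: 0.0
```

apply_moves(
  deltas=[
    [1, [0, 0, 0.008], 0],
    [1, [0, 0, 0.016], 0],
    [1, [0, 0, 0.024], 0],
    [1, [0, 0, 0.032], 0],
    [1, [0, 0, 0.038], 0],
    [1, [0, 0, 0.043], 0],
    [1, [0, 0, 0.046], 0],
    [1, [0, 0, 0.046], 0],
    [1, [0, 0, 0.046], 0],
  ],
)

```text
t: 5.55
eef_pos: [0.4613, -0.0716, 0.0632]
tool_rot: [0.0, 0.992, 0.129, 0.0]
contact_force: [-0.6, 0.4, 3.3]
gripper_width: -0.002
grasp_force: 1.6
```

Contact is at the expected height: 3.3 N matches about 2.7 mm pressed. I'll go about 2.5 mm further and hold.

apply_moves(
  deltas=[
    [1, [0, 0, 0.005], 0],
    [1, [0, 0, 0.01], 0],
    [1, [0, 0, 0.012], 0],
    [1, [0, 0, 0.012], 0],
    [1, [0, 0, 0.012], 0],
    [1, [0, 0, 0.012], 0],
  ],
)

```text
t: 6.15
eef_pos: [0.4613, -0.0716, 0.0608]
tool_rot: [0.0, 0.992, 0.13, 0.0]
contact_force: [-0.6, -1.6, 3.8]
gripper_width: -0.002
grasp_force: 2.2
```

```bash
python3 - <<'E'
from station import bot
import cv2,numpy as np
p=bot.read_camera("scene");f=[]
for _ in range(6): f.append(bot.get_obs()["contact_force"][2]);bot.read_camera("wrist")
print(np.round(f,1),bot.get_obs()["eef_pos"])
cv2.imwrite("pics/e.png",cv2.resize(cv2.cvtColor(p["color"],4)[200:300,160:293],(798,600),interpolation=2))
E
```

```text
[4.1 4.7 4.4 4.3 4.1 4.3] [ 0.4612976  -0.07159473  0.06071966]
```

View pics/e.png

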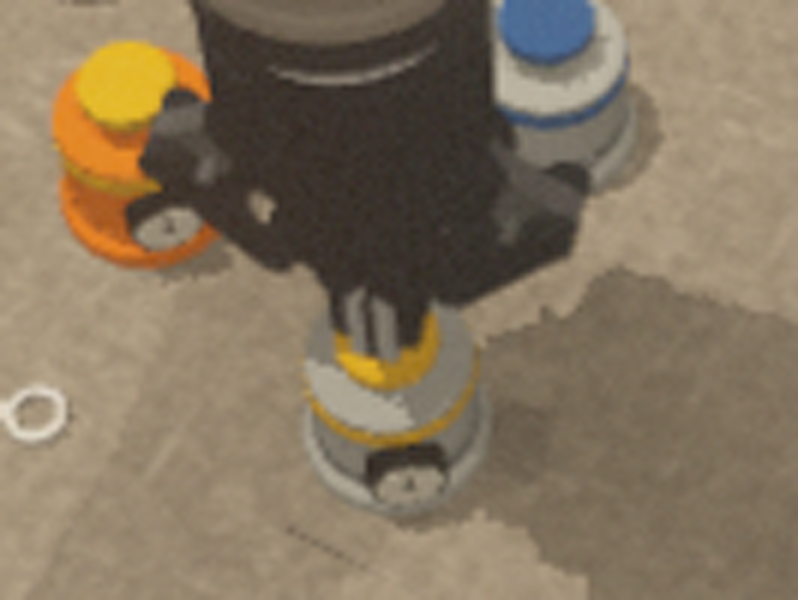

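apply_moves(
  deltas=[
    [1, [0, 0, 0], 0],
    [1, [0, 0, 0], 0],
    [1, [0, 0, 0], 0],
    [1, [0, 0, 0], 0],
    [1, [0, 0, 0], 0],
    [1, [0, 0, 0], 0],
    [1, [0, 0, 0], 0],
    [1, [0, 0, 0], 0],
    [1, [0, 0, 0], 0],
    [1, [0, 0, 0], 0],
    [1, [0, 0, 0], 0],
    [1, [0, 0, 0], 0],
  ],
)

```text
t: 7.7
eef_pos: [0.4613, -0.0716, 0.0607]
tool_rot: [0.0, 0.992, 0.13, 0.0]
contact_force: [-0.3, -1.1, 5.0]
gripper_width: 0.001
grasp_force: 2.2
```

apply_moves(
  deltas=[
    [1, [0, 0, 0], 0],
    [1, [0, 0, 0], 0],
    [1, [0, 0, 0], 0],
    [1, [0, 0, 0], 0],
    [1, [0, 0, 0], 0],
    [1, [0, 0, 0], 0],
    [1, [0, 0, 0], 0],
    [1, [0, 0, 0], 0],
    [1, [0, 0, 0], 0],
    [1, [0, 0, 0], 0],
  ],
)

```text
t: 8.7
eef_pos: [0.4613, -0.0716, 0.0607]
tool_rot: [0.0, 0.992, 0.13, 0.0]
contact_force: [-0.8, -1.3, 4.2]
gripper_width: 0.0
grasp_force: 2.2
```

The picture shows the fingertips centred on the yellow cap at crop (385,345), clear of both other setters. The force is about 4.3 N, so the cap is roughly half pressed, and it has been held for over 2.5 s. Now I'll withdraw straight up.

apply_moves(
  deltas=[
    [1, [0, 0, -0.01], 0],
    [1, [0, 0, -0.025], 0],
    [1, [0, 0, -0.05], 0],
    [1, [0, 0, -0.1], 0],
    [1, [0, 0, -0.17], 0],
    [1, [0, 0, -0.26], 0],
    [1, [0, 0, -0.36], 0],
    [1, [0, 0, -0.44], 0],
    [1, [0, 0, -0.48], 0],
    [1, [0, 0, -0.5], 0],
    [1, [0, 0, -0.5], 0],
    [1, [0, 0, -0.5], 0],
  ],
)

```text
t: 9.9
eef_pos: [0.4608, -0.0715, 0.1601]
tool_rot: [-0.0, 0.992, 0.13, -0.001]
contact_force: [0.4, 0.5, 0.2]
gripper_width: 0.003
grasp_force: 0.0
```

```bash
python3 - <<'E'
from station import bot
import cv2,numpy as np
from scipy.spatial.transform import Rotation as R
o=bot.get_obs();p=bot.read_camera("wrist")
H=np.array(p["hand_eye"]);T=np.eye(4);T[:3,:3]=R.from_quat(np.roll(o["tool_rot"],-1)).as_matrix();T[:3,3]=o["eef_pos"]
from h import cap
print(o["eef_pos"],o["contact_force"]);uv=p["intrinsics"]@(np.linalg.inv(T@H)@[.4605,-.0733,.066,1])[:3];uv=uv[:2]/uv[2]
print(cap(p,T@H,tuple(int(v) for v in uv),60))
s=bot.read_camera("scene")
cv2.imwrite("pics/f.png",cv2.cvtColor(np.hstack([cv2.resize(p["color"],(400,300)),cv2.resize(s["color"][200:300,160:293],(400,300))]),4))
E
```

```text
[ 0.46076598 -0.07150667  0.1601116 ] [0.44786934 0.46528941 0.21739639]
((253.07586669921875, 189.4897003173828), [237, 174, 33, 32, 827], array([ 0.46196222, -0.07214768,  0.066     ]))
```

View pics/f.png

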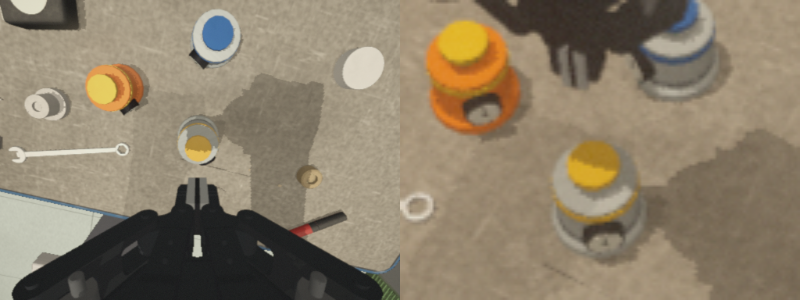

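The cap is back up at (595,165) in the right half of the picture. The setter has not moved (0.4620, -0.0721 now against 0.4621, -0.0723 before), and the fingers are 94 mm clear.

```bash
python3 -c "
from station import bot
print(bot.hand_in())"
```

```text
the job is handed in; nothing more can be done
None
```

I pressed the yellow cap about 5 mm (about 4.3 N), held it for over 2 s, then withdrew; the cap sprang back, the setter didn't move, and the job is handed in (no verdict was returned).

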